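# Load a wafer surface scanner and close its cover

### The job

Get the wafer surface scanner ready to measure: push the specimen carriage along its guideway, on its centre line and without forcing it, until it is fully home against the stops at the back, then bring the open hinged cover over and lower it gently until it rests fully closed. The carriage jams if it is pushed off-centre. Leave the other things on the bench where they are.

Things in the scene. Friction and masses are not known exactly. Their poses are not given: they have to be found in the camera images.
- scanner: Fixed dark-blue bench scanner, 310 x 200 mm, 102 mm high with cover shut. Origin on the bench on the centre line. +x runs along the guideway from the open loading end (x = -165 mm, near the robot) to the chamber at the back (to x = +145), +y to the hinge side, z up. Flat deck 50 mm above the bench; two rails on it, 10 mm high, along x, inner faces at y = -66 and +66.
- chamber (a point): Point on the deck on the centre line at the chamber's mouth: scanner x = 4 mm, y = 0, 50 mm above the bench. From here back to x = 145 mm side walls stand 36 mm above the deck, inner faces at y = -82 and +82; open in front and, with the cover up, on top. At the back, two stop blocks 12 mm high (y = -40 and +40) have their front faces at x = 98.
- carriage: Loose specimen carriage (0.3 to 0.6 kg) on the deck between the rails: black plate 76 mm (x) x 104 mm x 8 mm thick, a silver cross shoe 50 mm long x 129 mm wide with 1.5 mm play to each rail, a purple wafer on top. Origin: centre of underside, axes as the scanner's. Home against the stops = origin at scanner x = +60 mm; starts near the loading end.
- carriage_push (a point): Middle of the rear face (towards the loading end) of the carriage's upright silver thumb plate: 36 mm wide, 24 mm high above the deck, 6 mm thick. The point is 12 mm above the deck and 38 mm behind the carriage's origin. Pushed here it takes 1 to 5 N; keep within 12 mm of the centre line: at 20 mm or more off it the shoe wedges in the rails and jams.
- cover (a joint): Angle of the cover, rad: 0 closed on its buffers, growing as it opens, 1.57 upright, end stop 1.92; starts at 1.65 to 1.85, leaning outward. A stiff friction hinge (1.0 N m; cover 0.4 to 0.8 kg) keeps it wherever it is left, so it can be pushed over and pressed down from its outer face: up to 9 N near its free edge, less towards closing.
- cover_hinge (a point): Point on the hinge axis (along scanner x) at scanner x = 40 mm, y = +100, 88 mm above the bench. The cover is a flat blue plate (outside light grey) 130 mm along the hinge (scanner x 6 to 136), 200 mm from hinge to free edge, 14 mm thick, its underside in the plane of the axis. A skirt hangs 24 mm under its front edge (x 6 to 12) and, shut, closes the mouth just behind the carriage.
- cover_edge (a point): Point on the cover's outer face (the upper one when closed) at its free edge: 200 mm from the hinge axis, 14 mm off the plane of the axis, at scanner x = 40 mm. A black grip tab, 60 mm wide and 8 mm thick, sticks out 18 mm past the edge here. Closed, the outer face is level, 102 mm above the bench.
- mouse: Loose black computer mouse, 105 x 62 x 34 mm, origin centre of its underside. Leave alone.
- objective: Loose steel microscope objective standing on end, 34 mm diameter, 48 mm high, origin centre of its underside. Leave alone.
- wafer_dish: Loose white round wafer dish with a blue lid, 72 mm diameter, 17 mm high, origin centre of its underside. Leave alone.
- bottle: Loose closed amber bottle, 52 mm diameter, 120 mm high, origin centre of its underside. Leave alone.
There are look-alikes about, which are no part of the job. What is shaped like the carriage but orange or yellow is not meant.

How it is judged:
By the outcome, as a careful person would: the job done as asked, in the order asked, and still so for the second after the job is handed in, with the robot touching nothing.
It also fails if it takes over 59 s, if anything falls off the work surface, if the arm or the gripper's body presses on something with over 40 N, if the wrist force passes 120 N, or if a joint passes its speed limit or range.

### The arm

A 7-joint arm with a two-finger parallel gripper is mounted at the origin on the work surface. World frame = base frame: x ahead of the robot, y to its left, z up, the work surface at z = 0. Lengths are in m, angles in degrees, forces in N, time in s.
With the tool pointing down it reaches from about 0.425 to 0.875 m from the base axis. Payload 4.7 kg.
Tool frame: the origin (TCP) lies on the centre line of the jaws, within the pads' length; the fingertips stand manip.finger_overhang ahead of it and the grasp point (between the pads) lies 6 mm ahead of it (manip.finger_overhang is the distance from the TCP to the fingertips, in m); z points along the fingers, y is the line along which they close (so a half turn about z gives the same grasp; the last joint's range is limited). The gripper opens to 85 mm and grips with 20 to 120 N. Pads are 22 mm wide; open, the fingers measure 114 mm over their backs; the gripper's body (76 mm by 85 mm) begins 54 mm behind the grasp point. The pads swing forward as they close: fully open they stand 13 mm farther back than shut.
Start: joints at [0.808, 18.392, -4.016, 83.108, 1.295, 78.541, -3.26], TCP at [0.65, -0, 0.256] pointing down, gripper open.
Joint ranges: [-163.93, 163.93], [-17.29, 119.83], [-79.2, 71.16], [3.27, 140.29], [-89.18, 269.18], [5.43, 117.66], [-154.24, 154.24]. Speed limits (degrees/s): [147.25, 147.25, 180, 180, 180, 180, 180].

### API

Orientations are given as a 3x3 rotation matrix whose columns are the frame's x, y, z axes.
In Python, from cell import manip, viewer, ticket gives the robot as it stands. The module is installed in compiled form; this text tells all that it offers.
- The arm moves only by the tool servo_tool, never from a script. Its argument "increments" is a list that holds one entry, the list of rows, each a list of 5 numbers: the shift along the world's x, y, z in m, then the turn about the world's z in degrees, then the finger opening in m, from 0 to 0.0854. In form: [[[tx, ty, tz, twist, fingers], ...]]. A call has 1 to 8 rows; each row shifts and turns the commanded pose from where the row before left it; what a row does not reach is not made up. A row lasts 1/10 s, in which the tool goes at most 50 mm and 8.59 degrees, less where a joint would pass 70% of its speed; a pose out of reach is approached as far as the arm can. A call is refused whole if a number of a shift passes 0.05 or a number of a turn 8.59, either way. A call with a gripper value outside its range is refused whole. The fingers move at their own pace and stop on an object; the grip force is fixed at half the most. Time passes only in rows, so rows that do not move let the fingers close. It gives the time, the measured TCP pose, the force, the opening and the grip force at its end, in the units of the state.
- manip.read_state(): the state, without advancing time (a new reading comes with each control period).
- viewer.snapshot(name): name is "scene" or "side" or "wrist"; returns the picture (400x640x3 uint8, red, green, blue); there is no depth.
- viewer.camera_model(name): a dict with "intrinsics" (3x3 intrinsics, pixels), "dist_coeffs" ([k1, k2, p1, p2, k3] as OpenCV has them; the pictures are not rectified), "world_to_cam" (4x4, takes a point from world to camera coordinates). Camera axes: x right, y up, looking along -z (the intrinsics and any distortion apply to the point x, -y, -z); pixel columns grow to the right and rows downward; lengths in m; the calibration is good to about 2 mm. A picture is of the moment at which its call begins: read the wrist's pose just before it. camera_model takes no time and is no camera call; for the wrist camera it gives the pose at the moment of the call.
- ticket.job_done(): hands the job in; it is judged then, once.
The state is a dict: "clock": time; "qpos": joint angles; "qd": joint speeds; "tau": joint torques, N m; "eef_pos": TCP position; "tcp_rot": TCP orientation; "wrist_force": force on the tool from outside, world axes, zero at the start; "ft_torque": the same for the moment, N m; "width": finger opening in m; "finger_force": force on a finger pad.
Only numpy, scipy, OpenCV 4.12 (cv2) and the standard library are available. Lean on these libraries where they do the work, as an engineer would, in place of code of your own. Each camera call takes 0.05 s, during which the arm holds its last target. There are 200 camera calls.

## Working session

There is one attempt and no reset: what is moved stays moved. The work goes in short steps, Python scripts to look and compute and a tool call to move; the robot and the scene stay as the last step left them, time stands still between calls to the robot, and variables do not carry over. Pictures are saved under pics/ and viewed, at most 10 in all, crops included, and the job is handed in when it is done.

Besides the shell and the picture viewer there is one more tool, called after ">>>" as name(argument=value, ...), one argument or row to a line, values as JSON. servo_tool: Moves the arm, as the interface text tells. Its arguments: {"type":"object","properties":{"increments":{"type":"array","items":{"type":"array","items":{"type":"array","items":{"type":"number"}}}}},"required":["increments"]}

```bash
mkdir -p pics
cat > h.py <<'E'
import numpy as np, cv2
from cell import manip, viewer, ticket
def snap(n,f):
    m=viewer.camera_model(n); im=viewer.snapshot(n); cv2.imwrite(f'pics/{f}.png',im[:,:,::-1]); 
    np.savez(f'pics/{f}.npz',K=m['intrinsics'],d=m['dist_coeffs'],T=m['world_to_cam']); return im
def ray(f,uv):
    m=np.load(f'pics/{f}.npz'); T=m['T']
    p=cv2.undistortPoints(np.array([[uv]],float),m['K'],m['d'])[0,0]
    d=T[:3,:3].T@np.array([p[0],-p[1],-1]); o=-T[:3,:3].T@T[:3,3]; return o,d
def onz(f,uv,z):
    o,d=ray(f,uv); return o+d*(z-o[2])/d[2]
def proj(f,P):
    m=np.load(f'pics/{f}.npz'); T=m['T']; q=T[:3,:3]@np.array(P)+T[:3,3]; q=q*[1,-1,-1]
    return cv2.projectPoints(q.reshape(1,1,3),np.zeros(3),np.zeros(3),m['K'],m['d'])[0].ravel()
E
python3 - <<'E'
from h import *
a=snap('scene','s0');b=snap('side','d0');c=snap('wrist','w0')
cv2.imwrite('pics/m0.png',cv2.resize(np.vstack([a,b])[:,:,::-1],(640,800))[:, :])
s=manip.read_state();print(s['clock'],s['eef_pos'],s['wrist_force'],manip.finger_overhang)
for n in('s0','d0','w0'): print(n,ray(n,(320,200)))
E
```

```text
0.15 [ 6.49621826e-01 -3.46036489e-05  2.55463675e-01] [-0.07496114 -0.06002853 -0.0293469 ] 0.025
s0 (array([ 1.21264511, -0.14371485,  0.77385096]), array([-0.69760847,  0.10318127, -0.70909892]))
d0 (array([0.50694703, 0.472522  , 0.74436476]), array([ 0.01293471, -0.60900931, -0.79311316]))
w0 (array([0.65117731, 0.07553167, 0.37205099]), array([-0.00131825, -0.3023418 , -0.95321023]))
```

View pics/s0.png

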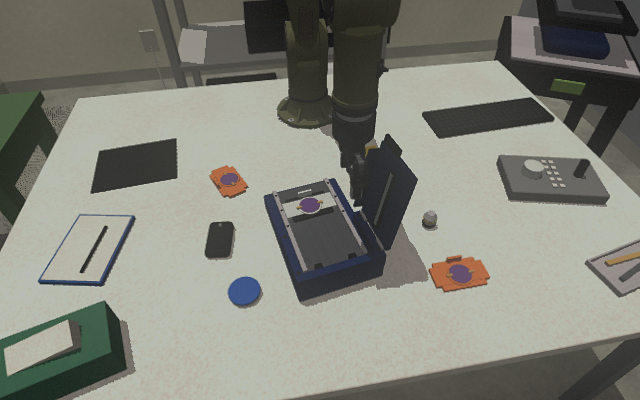

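View pics/d0.png

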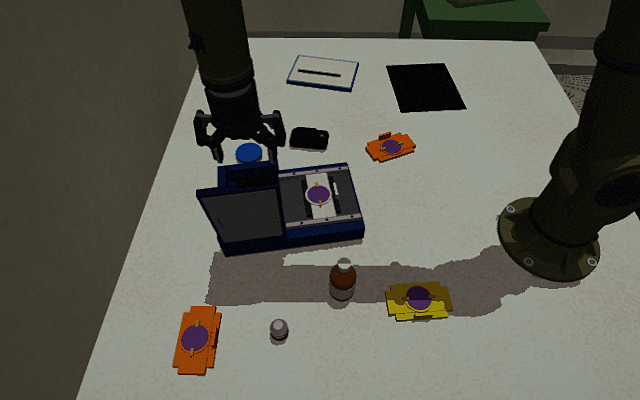

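s0 and d0 show the dark-blue scanner, with the real carriage on its deck (wafer at s0 (310,205), d0 (319,194)). The look-alikes are orange at s0 (229,180) and (461,272), and yellow at d0 (419,298). The cover leans out on the +y side, with the bottle and objective beyond it. Next I'll check close crops.

Run:
```python
import cv2,numpy as np
a=cv2.imread('pics/s0.png')[130:305,255:425]; b=cv2.imread('pics/d0.png')[145:260,190:370]
a=cv2.resize(a,None,fx=3.4,fy=3.4,interpolation=2); b=cv2.resize(b,None,fx=4.4,fy=4.4,interpolation=2)
a=np.clip(a*1.8,0,255).astype('uint8');b=np.clip(b*1.8,0,255).astype('uint8')
cv2.imwrite('pics/ca.png',a);cv2.imwrite('pics/cb.png',b)
```

```text
(no output)
```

View pics/ca.png

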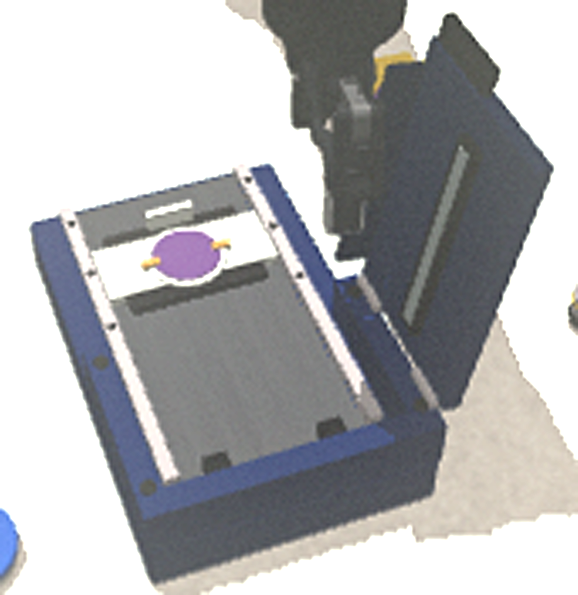

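View pics/cb.png

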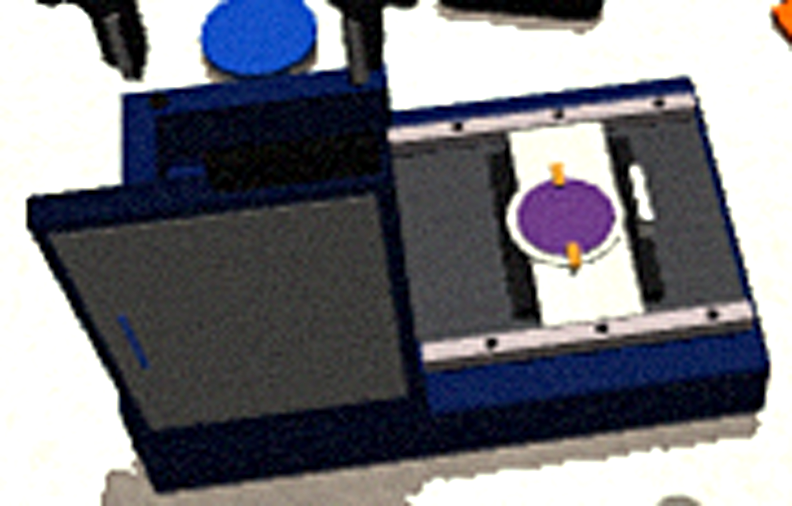

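View pics/w0.png

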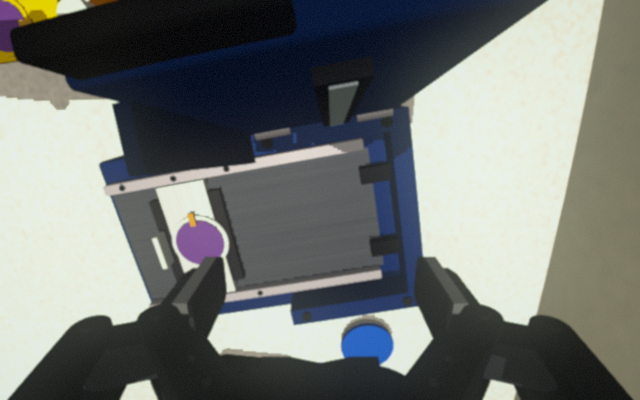

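Run:
```python
from h import *
C=lambda x,y:(x/3.4+255,y/3.4+130); D=lambda x,y:(x/4.4+190,y/4.4+145)
def s(n,f,uv,z): print(n,f,np.round(onz(f,uv,z),4))
s('load -y','s0',C(33,225),.05);s('load +y','s0',C(270,167),.05)
s('load -y','d0',D(690,78),.05);s('load +y','d0',D(768,368),.05)
s('back -y top','s0',C(150,517),.086);s('back +y top','s0',C(445,425),.086);s('back-y bot','s0',C(155,582),0)
s('wrist back -y','w0',(425,297),.086)
for f,u in(('s0',C(185,255)),('d0',D(567,217)),('w0',(200,242))): s('wafer',f,u,.065)
s('thumb','s0',C(168,208),.074);s('thumb','d0',D(641,192),.074);s('thumb','w0',(159,250),.074)
s('rail+y load','w0',(104,188),.06); s('rail+y end','w0',(362,144),.06)
s('rail-y end','w0',(382,274),.06)
for f,u,n in (('d0',D(28,200),'back'),('d0',D(372,190),'front')): print(n,ray(f,u))
for n,sc in (('cover top front',(388,62)),('top back',(552,168)),):print(n,ray('s0',C(*sc)))
```

```text
load -y s0 [ 0.4618 -0.1777  0.05  ]
load +y s0 [0.4285 0.0129 0.05  ]
load -y d0 [ 0.4547 -0.1774  0.05  ]
load +y d0 [0.421  0.0151 0.05  ]
back -y top s0 [ 0.7601 -0.1228  0.086 ]
back +y top s0 [0.7245 0.0689 0.086 ]
back-y bot s0 [ 0.7528 -0.1231  0.    ]
wrist back -y w0 [ 0.758  -0.1189  0.086 ]
wafer s0 [ 0.528  -0.0693  0.065 ]
wafer d0 [ 0.5209 -0.0652  0.065 ]
wafer w0 [ 0.5267 -0.0676  0.065 ]
thumb s0 [ 0.4861 -0.0759  0.074 ]
thumb d0 [ 0.4833 -0.0751  0.074 ]
thumb w0 [ 0.4869 -0.0727  0.074 ]
rail+y load w0 [ 0.4322 -0.0111  0.06  ]
rail+y end w0 [0.6907 0.0325 0.06  ]
rail-y end w0 [ 0.7179 -0.1073  0.06  ]
back (array([0.50694703, 0.472522  , 0.74436476]), array([ 0.33559641, -0.62069054, -0.77538893]))
front (array([0.50694703, 0.472522  , 0.74436476]), array([ 0.13144683, -0.63035022, -0.77339185]))
cover top front (array([ 1.21264511, -0.14371485,  0.77385096]), array([-0.76751995,  0.24107835, -0.61746846]))
top back (array([ 1.21264511, -0.14371485,  0.77385096]), array([-0.69284093,  0.35147574, -0.67403893]))
```

>>> servo_tool(
  increments=[
    [[-0.024, -0.0097, 0, 1.24, 0], [-0.024, -0.0097, 0, 1.24, 0], [-0.024, -0.0097, 0, 1.24, 0], [-0.024, -0.0097, 0, 1.24, 0], [-0.024, -0.0097, 0, 1.24, 0], [-0.024, -0.0097, 0, 1.24, 0], [-0.024, -0.0097, 0, 1.24, 0], [-0.024, -0.0097, 0, 1.24, 0]],
  ],
)

```text
clock: 0.95
eef_pos: [0.4568, -0.0779, 0.2561]
tcp_rot: [[-0.173, 0.985, -0.0], [0.985, 0.173, 0.0], [0.0, -0.0, -1.0]]
wrist_force: [0.7, 0.3, 0.5]
width: -0.0003
finger_force: 0.0
```

>>> servo_tool(
  increments=[
    [[0, 0, -0.02, 0, 0], [0, 0, -0.02, 0, 0], [0, 0, -0.02, 0, 0], [0, 0, -0.02, 0, 0], [0, 0, 0, 0, 0], [0, 0, 0, 0, 0]],
  ],
)

```text
clock: 1.55
eef_pos: [0.4579, -0.0776, 0.1765]
tcp_rot: [[-0.172, 0.985, -0.001], [0.985, 0.172, 0.0], [0.0, -0.001, -1.0]]
wrist_force: [-0.1, 0.2, 0.1]
width: 0.0002
finger_force: 0.0
```

Run:
```python
from h import *
s=manip.read_state();print(s['clock'],s['eef_pos'],s['tcp_rot'],s['wrist_force'],s['width'])
snap('wrist','w1')
for n,f,u in(('bottle','d0',(344,263)),): print(n,onz(f,u,.12))
```

```text
1.55 [ 0.45790207 -0.07763438  0.17648267] [[-1.72251227e-01  9.85052916e-01 -5.17709274e-04]
 [ 9.85053042e-01  1.72251275e-01  4.89122783e-05]
 [ 1.37357265e-04 -5.01545895e-04 -9.99999865e-01]] [-0.07457687  0.21181262  0.13952549] 0.0002428703657487503
bottle [0.47070024 0.13652343 0.12      ]
```

View pics/w1.png

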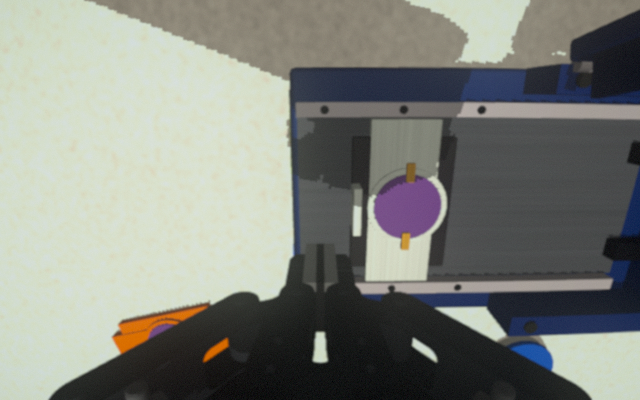

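w1 shows the carriage close up, aligned with the image. The thumb plate is at px (357,184)-(357,236), the rail inner edges at rows ~118 and ~279, and the wafer at (407,206).

Run:
```python
from h import *
o=np.array([.6005,-.0525]);t=np.radians(9.9);R=np.array([[np.cos(t),np.sin(t)],[-np.sin(t),np.cos(t)]])
for n,u,z in(('rail+ a',(310,118),.06),('rail+ b',(600,120),.06),('rail- a',(440,280),.06),('rail- b',(605,277),.06),('load',(294,150),.05),('thumb',(353,185),.074),('thumb',(353,236),.074),('wafer',(407,206),.063)):
    p=onz('w1',u,z)[:2];print(n,p.round(4),(R@(p-o)).round(4))
```

```text
rail+ a [ 0.4418 -0.0183] [-0.1505  0.061 ]
rail+ b [0.6471 0.0185] [0.0581 0.0619]
rail- a [ 0.5675 -0.1265] [-0.0453 -0.0673]
rail- b [ 0.7074 -0.1014] [ 0.0969 -0.0666]
load [ 0.4337 -0.044 ] [-0.1629  0.0371]
thumb [ 0.4789 -0.0569] [-0.1206  0.0166]
thumb [ 0.4867 -0.0945] [-0.1194 -0.0218]
wafer [ 0.5234 -0.0684] [-0.0787 -0.0024]
```

>>> servo_tool(
  increments=[
    [[-0.003, -0.003, -0.02, 0, 0], [0, 0, -0.02, 0, 0], [0, 0, -0.02, 0, 0], [0, 0, -0.02, 0, 0], [0, 0, -0.014, 0, 0], [0, 0, 0, 0, 0], [0, 0, 0, 0, 0]],
  ],
)

```text
clock: 2.3
eef_pos: [0.4559, -0.0807, 0.0835]
tcp_rot: [[-0.172, 0.985, 0.002], [0.985, 0.172, -0.0], [-0.0, 0.002, -1.0]]
wrist_force: [0.5, 0.4, 0.6]
width: 0.0
finger_force: 0.0
```

>>> servo_tool(
  increments=[
    [[0.003, 0.0005, 0, 0, 0], [0.003, 0.0005, 0, 0, 0], [0.003, 0.0005, 0, 0, 0], [0.003, 0.0005, 0, 0, 0], [0.003, 0.0006, 0, 0, 0]],
  ],
)

```text
clock: 2.8
eef_pos: [0.4687, -0.0783, 0.0823]
tcp_rot: [[-0.172, 0.985, -0.004], [0.985, 0.172, -0.0], [0.0, -0.004, -1.0]]
wrist_force: [-7.9, -1.3, 7.0]
width: -0.0002
finger_force: 4.3
```

>>> servo_tool(
  increments=[
    [[0.002, 0.0004, 0.002, 0, 0], [0.004, 0.0007, 0, 0, 0], [0.004, 0.0007, 0, 0, 0], [0.004, 0.0007, 0, 0, 0], [0.004, 0.0007, 0, 0, 0]],
  ],
)

```text
clock: 3.3
eef_pos: [0.4882, -0.0747, 0.0841]
tcp_rot: [[-0.172, 0.985, -0.0], [0.985, 0.172, 0.0], [0.0, -0.0, -1.0]]
wrist_force: [-2.4, -0.4, -1.8]
width: -0.0002
finger_force: 1.1
```

>>> servo_tool(
  increments=[
    [[0.006, 0.00105, 0, 0, 0], [0.006, 0.00105, 0, 0, 0], [0.006, 0.00105, 0, 0, 0], [0.006, 0.00105, 0, 0, 0], [0.006, 0.00105, 0, 0, 0], [0.006, 0.00105, 0, 0, 0], [0.006, 0.00105, 0, 0, 0], [0.006, 0.00105, 0, 0, 0]],
  ],
)

```text
clock: 4.1
eef_pos: [0.5365, -0.0663, 0.0843]
tcp_rot: [[-0.172, 0.985, 0.0], [0.985, 0.172, -0.0], [-0.0, 0.0, -1.0]]
wrist_force: [-2.9, -0.8, -1.9]
width: 0.0001
finger_force: 1.1
```

>>> servo_tool(
  increments=[
    [[0.006, 0.00105, 0, 0, 0], [0.006, 0.00105, 0, 0, 0], [0.006, 0.00105, 0, 0, 0], [0.006, 0.00105, 0, 0, 0], [0.006, 0.00105, 0, 0, 0], [0.003, 0.0005, 0, 0, 0], [0.003, 0.0005, 0, 0, 0], [0.003, 0.0005, 0, 0, 0]],
  ],
)

```text
clock: 4.9
eef_pos: [0.575, -0.0598, 0.0844]
tcp_rot: [[-0.172, 0.985, -0.0], [0.985, 0.172, -0.0], [-0.0, -0.0, -1.0]]
wrist_force: [-2.8, -0.7, -0.9]
width: -0.0002
finger_force: 1.7
```

Run:
```python
from h import *
snap('side','d1');a=snap('wrist','w2');s=manip.read_state();print(s['clock'],s['eef_pos'],s['wrist_force'],s['ft_torque'])
```

```text
5.0 [ 0.5756569  -0.05962027  0.0844946 ] [-1.72883906  0.15256147 -0.60140718] [-0.09152329  0.29488866 -0.02933283]
```

View pics/w2.png

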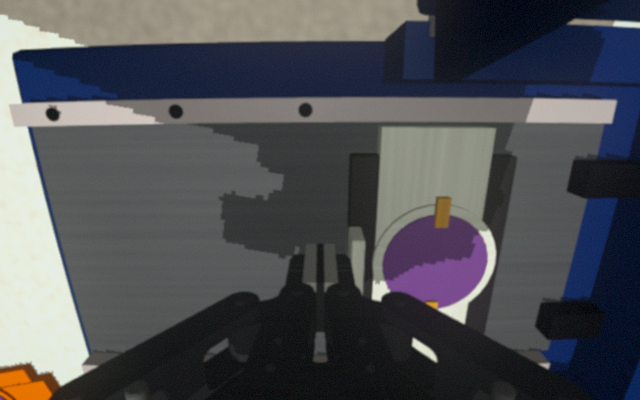

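w2 shows the carriage square in the rails: plate front edge at px ~512, stop faces at ~570 and ~540, thumb plate at (357,250). I'll continue slowly.

>>> servo_tool(
  increments=[
    [[0.003, 0.0005, 0, 0, 0], [0.004, 0.0007, 0, 0, 0], [0.004, 0.0007, 0, 0, 0], [0.004, 0.0007, 0, 0, 0], [0.003, 0.0005, 0, 0, 0], [0.003, 0.0005, 0, 0, 0], [0.002, 0.0004, 0, 0, 0], [0.002, 0.0004, 0, 0, 0]],
  ],
)

```text
clock: 5.8
eef_pos: [0.6, -0.0553, 0.0844]
tcp_rot: [[-0.172, 0.985, -0.0], [0.985, 0.172, -0.0], [-0.0, -0.0, -1.0]]
wrist_force: [-5.1, -0.3, 2.6]
width: 0.0001
finger_force: 2.7
```

>>> servo_tool(
  increments=[
    [[0.002, 0.0004, 0, 0, 0], [0.001, 0.0002, 0, 0, 0], [0.001, 0.0002, 0, 0, 0]],
  ],
)

```text
clock: 6.1
eef_pos: [0.6039, -0.0546, 0.0844]
tcp_rot: [[-0.172, 0.985, -0.0], [0.985, 0.172, -0.0], [-0.0, -0.0, -1.0]]
wrist_force: [-5.6, -1.2, 3.0]
width: -0.0003
finger_force: 2.8
```

>>> servo_tool(
  increments=[
    [[0.001, 0.0002, 0, 0, 0], [0.001, 0.0002, 0, 0, 0]],
  ],
)

```text
clock: 6.3
eef_pos: [0.6059, -0.0542, 0.0844]
tcp_rot: [[-0.172, 0.985, -0.0], [0.985, 0.172, -0.0], [-0.0, -0.0, -1.0]]
wrist_force: [-5.9, -1.0, 2.3]
width: -0.0
finger_force: 2.7
```

>>> servo_tool(
  increments=[
    [[0.001, 0.0002, 0, 0, 0], [0.001, 0.0002, 0, 0, 0]],
  ],
)

```text
clock: 6.5
eef_pos: [0.6076, -0.0539, 0.0844]
tcp_rot: [[-0.172, 0.985, -0.001], [0.985, 0.172, -0.0], [-0.0, -0.001, -1.0]]
wrist_force: [-8.2, -1.3, 4.9]
width: 0.0001
finger_force: 4.0
```

>>> servo_tool(
  increments=[
    [[0.001, 0.0002, 0, 0, 0], [0.001, 0.0002, 0, 0, 0]],
  ],
)

```text
clock: 6.7
eef_pos: [0.6078, -0.0539, 0.0843]
tcp_rot: [[-0.172, 0.985, -0.005], [0.985, 0.172, -0.001], [0.0, -0.005, -1.0]]
wrist_force: [-12.7, -1.6, 8.6]
width: -0.0002
finger_force: 6.7
```

The carriage stopped at the predicted place and the force rose, so it should be home. I'll back off, lift and look.

>>> servo_tool(
  increments=[
    [[-0.008, -0.0014, 0, 0, 0], [-0.01, -0.0018, 0, 0, 0], [-0.01, -0.0018, 0.01, 0, 0], [0, 0, 0.04, 0, 0], [0, 0, 0.04, 0, 0], [0, 0, 0.04, 0, 0], [0, 0, 0.04, 0, 0], [0, 0, 0, 0, 0]],
  ],
)

```text
clock: 7.5
eef_pos: [0.5852, -0.0584, 0.2625]
tcp_rot: [[-0.172, 0.985, 0.014], [0.985, 0.172, -0.001], [-0.003, 0.014, -1.0]]
wrist_force: [0.1, 0.1, -0.4]
width: -0.0002
finger_force: 0.0
```

Run:
```python
from h import *
w=snap('wrist','w3');d=snap('side','d2');s=snap('scene','s2')
print(manip.read_state()['eef_pos'],manip.read_state()['clock'])
r=lambda a,k:np.clip(a[:,:,::-1]*k,0,255).astype('uint8')
out=np.hstack([cv2.resize(r(w*1.0,1.6)[60:380,180:],(400,278)),cv2.resize(r(s*1.,1.6)[130:305,235:445],(334,278))])
out2=cv2.resize(r(d*1.,1.6)[130:270,170:370],(440,308)); out2=np.pad(out2,((0,0),(0,out.shape[1]-440),(0,0)))
cv2.imwrite('pics/m2.png',np.vstack([out,out2]))
```

```text
[ 0.58168602 -0.05825503  0.25460458] 7.65
```

View pics/m2.png

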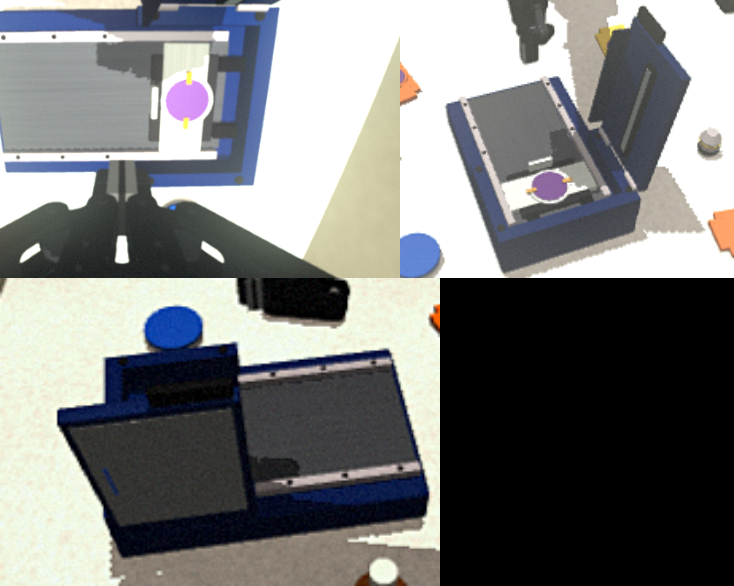

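m2 shows the carriage against both stop blocks, square in the chamber, with the cover still open. Next I work out the cover angle.

Run:
```python
from h import *
o=np.array([.6007,-.0540,0]);t=np.radians(9.9);c,s=np.cos(t),np.sin(t);R=np.array([[c,s,0],[-s,c,0],[0,0,1]])
C=lambda x,y:(x/3.4+255,y/3.4+130); D=lambda x,y:(x/4.4+190,y/4.4+145)
for n,f,u,X in(('front top inner','s0',C(388,62),.006),('back top inner','s0',C(552,168),.136),('d back-top outer?','d0',D(46,232),.136),('d front-top outer','d0',D(377,193),.006)):
    p,d=ray(f,u);p=R@(p-o);d=R@d;q=p+d*(X-p[0])/d[0];print(n,q.round(4),'r',np.hypot(q[1]-.1,q[2]-.088).round(4),'ang',np.arctan2(q[2]-.088,-(q[1]-.1)).round(3))
```

```text
front top inner [0.006  0.107  0.2715] r 0.1836 ang 1.609
back top inner [0.136  0.1441 0.2848] r 0.2016 ang 1.791
d back-top outer? [0.136  0.1174 0.241 ] r 0.154 ang 1.684
d front-top outer [0.006  0.2617 0.4148] r 0.3646 ang 2.03
```

>>> servo_tool(
  increments=[
    [[0, 0, 0.03, 0, 0], [0, 0, 0.03, 0, 0], [0, 0, 0.03, 0, 0], [0, 0, 0.03, 0, 0], [0, 0, 0, 0, 0], [0, 0, 0, 0, 0]],
  ],
)

```text
clock: 8.25
eef_pos: [0.5818, -0.0582, 0.3733]
tcp_rot: [[-0.172, 0.985, -0.001], [0.985, 0.172, 0.0], [0.0, -0.001, -1.0]]
wrist_force: [-0.2, 0.1, -0.2]
width: -0.0003
finger_force: 0.0
```

>>> servo_tool(
  increments=[
    [[0.009, 0.03, 0, 0, 0], [0.009, 0.03, 0, 0, 0], [0.009, 0.03, 0, 0, 0], [0.009, 0.03, 0, 0, 0], [0.009, 0.03, 0, 0, 0], [0.009, 0.03, 0, 0, 0], [0.009, 0.03, 0, 0, 0], [0, 0, 0, 0, 0]],
  ],
)

```text
clock: 9.05
eef_pos: [0.6439, 0.1579, 0.3702]
tcp_rot: [[-0.18, 0.984, -0.006], [0.984, 0.18, 0.002], [0.004, -0.005, -1.0]]
wrist_force: [0.4, 0.7, -1.2]
width: -0.0004
finger_force: 0.0
```

>>> servo_tool(
  increments=[
    [[0, 0, -0.02, 0, 0], [0, 0, -0.02, 0, 0], [0, 0, -0.02, 0, 0], [0, 0, -0.02, 0, 0], [0, 0, -0.006, 0, 0], [0, 0, 0, 0, 0]],
  ],
)

```text
clock: 9.65
eef_pos: [0.644, 0.1508, 0.2859]
tcp_rot: [[-0.172, 0.985, -0.004], [0.985, 0.172, -0.001], [-0.001, -0.004, -1.0]]
wrist_force: [-0.6, 0.8, -0.1]
width: 0.0002
finger_force: 0.0
```

>>> servo_tool(
  increments=[
    [[0.0007, -0.004, 0, 0, 0], [0.0007, -0.004, 0, 0, 0], [0.0007, -0.004, 0, 0, 0], [0.0007, -0.004, 0, 0, 0], [0.0007, -0.004, 0, 0, 0]],
  ],
)

```text
clock: 10.15
eef_pos: [0.6487, 0.1312, 0.2888]
tcp_rot: [[-0.172, 0.985, 0.001], [0.985, 0.172, 0.0], [-0.0, 0.001, -1.0]]
wrist_force: [0.4, -0.8, -0.2]
width: -0.0001
finger_force: 0.0
```

>>> servo_tool(
  increments=[
    [[0.0007, -0.004, 0, 0, 0], [0.0007, -0.004, 0, 0, 0], [0.0007, -0.004, 0, 0, 0], [0.0007, -0.004, 0, 0, 0], [0.0007, -0.004, 0, 0, 0]],
  ],
)

```text
clock: 10.65
eef_pos: [0.6516, 0.1141, 0.2886]
tcp_rot: [[-0.174, 0.985, -0.0], [0.985, 0.174, 0.004], [0.004, 0.0, -1.0]]
wrist_force: [-2.4, 6.1, 2.1]
width: -0.0002
finger_force: 3.1
```

>>> servo_tool(
  increments=[
    [[0.0009, -0.0053, -0.0009, 0, 0], [0.0009, -0.0053, -0.0009, 0, 0], [0.0009, -0.0053, -0.0009, 0, 0], [0.0009, -0.0053, -0.0009, 0, 0], [0.0009, -0.0053, -0.0009, 0, 0], [0.0009, -0.0053, -0.0009, 0, 0]],
  ],
)

```text
clock: 11.25
eef_pos: [0.6577, 0.0835, 0.2848]
tcp_rot: [[-0.176, 0.984, 0.003], [0.984, 0.176, 0.005], [0.004, 0.004, -1.0]]
wrist_force: [-0.1, 5.5, 4.2]
width: -0.0001
finger_force: 2.8
```

>>> servo_tool(
  increments=[
    [[0.001, -0.0057, -0.0003, 0, 0], [0.001, -0.0057, -0.0003, 0, 0], [0.001, -0.0057, -0.0003, 0, 0], [0.001, -0.0057, -0.0003, 0, 0], [0.001, -0.0057, -0.0003, 0, 0], [0.001, -0.0057, -0.0003, 0, 0], [0.001, -0.0057, -0.0003, 0, 0], [0.001, -0.0057, -0.0003, 0, 0]],
  ],
)

```text
clock: 12.05
eef_pos: [0.6658, 0.0376, 0.2814]
tcp_rot: [[-0.176, 0.984, 0.002], [0.984, 0.176, 0.004], [0.004, 0.003, -1.0]]
wrist_force: [0.7, 6.0, 0.1]
width: -0.0002
finger_force: 2.6
```

>>> servo_tool(
  increments=[
    [[0.001, -0.0059, -0.0021, 0, 0], [0.001, -0.0059, -0.0021, 0, 0], [0.001, -0.0059, -0.0021, 0, 0], [0.001, -0.0059, -0.0021, 0, 0], [0.001, -0.0059, -0.0021, 0, 0], [0.001, -0.0059, -0.0021, 0, 0], [0.001, -0.0059, -0.0021, 0, 0], [0.001, -0.0059, -0.0021, 0, 0]],
  ],
)

```text
clock: 12.85
eef_pos: [0.6743, -0.0118, 0.264]
tcp_rot: [[-0.174, 0.985, 0.002], [0.985, 0.174, 0.002], [0.001, 0.003, -1.0]]
wrist_force: [1.9, 4.4, 2.7]
width: 0.0003
finger_force: 2.2
```

>>> servo_tool(
  increments=[
    [[0.0009, -0.005, -0.0038, 0, 0], [0.0009, -0.005, -0.0038, 0, 0], [0.0009, -0.005, -0.0038, 0, 0], [0.0009, -0.005, -0.0038, 0, 0], [0.0009, -0.005, -0.0038, 0, 0], [0.0009, -0.005, -0.0038, 0, 0], [0.0009, -0.005, -0.0038, 0, 0], [0.0009, -0.005, -0.0038, 0, 0]],
  ],
)

```text
clock: 13.65
eef_pos: [0.6805, -0.0525, 0.2325]
tcp_rot: [[-0.173, 0.985, -0.001], [0.985, 0.173, 0.001], [0.001, -0.001, -1.0]]
wrist_force: [2.6, 3.5, 2.1]
width: -0.0002
finger_force: 1.9
```

>>> servo_tool(
  increments=[
    [[0.0006, -0.0037, -0.0051, 0, 0], [0.0006, -0.0037, -0.0051, 0, 0], [0.0006, -0.0037, -0.0051, 0, 0], [0.0006, -0.0037, -0.0051, 0, 0], [0.0006, -0.0037, -0.0051, 0, 0], [0.0006, -0.0037, -0.0051, 0, 0], [0.0006, -0.0037, -0.0051, 0, 0], [0.0006, -0.0037, -0.0051, 0, 0]],
  ],
)

```text
clock: 14.45
eef_pos: [0.6853, -0.082, 0.1918]
tcp_rot: [[-0.173, 0.985, -0.001], [0.985, 0.173, 0.001], [0.001, -0.001, -1.0]]
wrist_force: [2.1, 3.0, 2.1]
width: -0.0001
finger_force: 1.7
```

>>> servo_tool(
  increments=[
    [[0.0003, -0.0018, -0.0045, 0, 0], [0.0003, -0.0018, -0.0045, 0, 0], [0.0003, -0.0018, -0.0045, 0, 0], [0.0003, -0.0018, -0.0045, 0, 0], [0.0003, -0.0018, -0.0045, 0, 0], [0.0003, -0.0018, -0.0045, 0, 0], [0.0003, -0.0018, -0.0045, 0, 0]],
  ],
)

```text
clock: 15.15
eef_pos: [0.6874, -0.0946, 0.1605]
tcp_rot: [[-0.173, 0.985, -0.001], [0.985, 0.173, 0.001], [0.001, -0.0, -1.0]]
wrist_force: [1.3, 2.5, 3.5]
width: 0.0001
finger_force: 1.6
```

Following well. Now I lower it gently to the buffers.

>>> servo_tool(
  increments=[
    [[0.0001, -0.0008, -0.004, 0, 0], [0.0001, -0.0008, -0.004, 0, 0], [0.0001, -0.0008, -0.004, 0, 0], [0.0001, -0.0008, -0.004, 0, 0], [0.0001, -0.0008, -0.004, 0, 0], [0.0001, -0.0008, -0.004, 0, 0], [0.0001, 0, -0.002, 0, 0], [0, 0, -0.002, 0, 0]],
  ],
)

```text
clock: 15.95
eef_pos: [0.6881, -0.1004, 0.1328]
tcp_rot: [[-0.172, 0.985, -0.0], [0.985, 0.172, -0.001], [-0.001, -0.0, -1.0]]
wrist_force: [0.7, -0.3, 2.8]
width: 0.0002
finger_force: 1.6
```

>>> servo_tool(
  increments=[
    [[0, 0, -0.0015, 0, 0], [0, 0, -0.0015, 0, 0], [0, 0, -0.001, 0, 0]],
  ],
)

```text
clock: 16.25
eef_pos: [0.6881, -0.1008, 0.129]
tcp_rot: [[-0.172, 0.985, 0.0], [0.985, 0.172, -0.001], [-0.001, -0.0, -1.0]]
wrist_force: [1.2, -0.7, 3.3]
width: 0.0002
finger_force: 1.6
```

>>> servo_tool(
  increments=[
    [[0, 0, -0.001, 0, 0], [0, 0, -0.001, 0, 0]],
  ],
)

```text
clock: 16.45
eef_pos: [0.6881, -0.1009, 0.1271]
tcp_rot: [[-0.172, 0.985, 0.0], [0.985, 0.172, -0.001], [-0.001, -0.0, -1.0]]
wrist_force: [0.3, -1.8, 8.3]
width: -0.0
finger_force: 4.9
```

>>> servo_tool(
  increments=[
    [[0, 0, -0.001, 0, 0], [0, 0, -0.001, 0, 0]],
  ],
)

```text
clock: 16.65
eef_pos: [0.6883, -0.1009, 0.1271]
tcp_rot: [[-0.172, 0.985, 0.001], [0.985, 0.172, -0.001], [-0.001, 0.0, -1.0]]
wrist_force: [-3.3, -1.5, 15.4]
width: -0.0002
finger_force: 7.4
```

>>> servo_tool(
  increments=[
    [[0, 0, -0.001, 0, 0], [0, 0, 0, 0, 0]],
  ],
)

```text
clock: 16.85
eef_pos: [0.6882, -0.1009, 0.1271]
tcp_rot: [[-0.172, 0.985, 0.001], [0.985, 0.172, -0.001], [-0.001, 0.001, -1.0]]
wrist_force: [-4.1, -1.7, 14.9]
width: -0.0
finger_force: 7.4
```

The cover is on its buffers: the tip stopped at 0.102 with the force rising. I'll lift straight off and look.

>>> servo_tool(
  increments=[
    [[0, 0, 0.003, 0, 0], [0, 0, 0.01, 0, 0], [0, 0, 0.03, 0, 0], [0, 0, 0.04, 0, 0], [0, 0, 0.04, 0, 0], [0, 0, 0.04, 0, 0], [0, 0, 0, 0, 0], [0, 0, 0, 0, 0]],
  ],
)

```text
clock: 17.65
eef_pos: [0.6884, -0.0996, 0.2879]
tcp_rot: [[-0.173, 0.985, 0.001], [0.985, 0.173, 0.0], [-0.0, 0.001, -1.0]]
wrist_force: [-0.5, 0.7, -0.8]
width: 0.0001
finger_force: 0.0
```

Run:
```python
from h import *
s=snap('scene','s3');d=snap('side','d3');st=manip.read_state();print(st['clock'],st['eef_pos'],st['wrist_force'])
r=lambda a:np.clip(a[:,:,::-1]*1.5,0,255).astype('uint8')
cv2.imwrite('pics/m3.png',np.hstack([cv2.resize(r(s)[130:330,190:500],(400,258)),cv2.resize(r(d)[110:360,160:470],(400,322))[:258]]))
```

```text
17.75 [ 0.68739639 -0.09955738  0.28515514] [-0.04522119  0.13561557 -0.67911097]
```

View pics/m3.png

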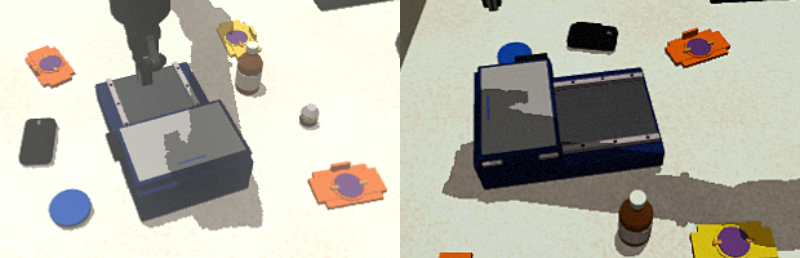

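m3 shows the cover flat and closed, the carriage enclosed, the bench objects where they were, and the arm clear.

```bash
python3 -c "
from cell import ticket
print(ticket.job_done())"
```

```text
the job is handed in; nothing more can be done
None
```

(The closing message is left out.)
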